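# Hook the brass spacer bar out of its narrow slot

### The arm

A 7-joint arm with a two-finger parallel gripper is mounted at the origin on a cart in front of the work surface, level with it; the furniture and walls round the work are solid. World frame = base frame: x ahead of the robot, y to its left, z up, the work surface at z = 0. Lengths are in m, angles in rad, forces in N, time in s.
With the tool pointing down it reaches from about 0.4 to 0.85 m from the base axis. Payload 6.9 kg.
Tool frame: the origin (TCP) lies midway between the tips of the shut fingers; the grasp point (between the pads) lies 19 mm behind it; y points along the fingers, z is the direction in which the jaws open and shut, and the axes are right-handed (so a half turn about y gives the same grasp; the last joint's range is limited). The gripper opens to 85 mm and grips with 20 to 120 N. Pads are 22 mm wide; open, the fingers measure 114 mm over their backs; the gripper's body (76 mm by 85 mm) begins 54 mm behind the grasp point. The pads swing forward as they close: fully open they stand 13 mm farther back than shut.
Start: joints at [-1.071, 0.507, -0.238, 1.5, 0.126, 1.149, -0.155], TCP at [0.24, 0.577, 0.231] pointing down, gripper open.
Joint ranges: [-3.08, 3.08], [-0.24, 2.05], [-1.43, 1.35], [0, 2.5], [-1.52, 4.66], [0.17, 1.96], [-2.89, 2.89]. Speed limits (rad/s): [2.39, 2.39, 3.14, 3.14, 3.14, 3.14, 3.14].

### API

Orientations are given as a unit quaternion [w, x, y, z].
In Python, from bench import * gives the robot as it stands.
- The arm moves only by the tool arm_command, never from a script. Its argument "rows" is a list of rows, each an object with "jaw": the finger opening in m, from 0 to 0.0854; "travel": the shift along the tool's x, y, z in m, a list of three; "spin": the turn about the tool's y in degrees. In form: [{"jaw": jaw, "travel": [dx, dy, dz], "spin": spin}, ...]. A call has 1 to 12 rows; each row is the pose to reach, as a shift and turn from the pose commanded when the call began, along the tool's axes at that moment; what a row does not reach only later rows make up. A row lasts 1/12 s, in which the tool goes at most 41.7 mm and 7.16 degrees, less where a joint would pass 70% of its speed; a pose out of reach is approached as far as the arm can. A call with a gripper value outside its range is refused whole. The fingers move at their own pace and stop on an object; the grip force is fixed at half the most. Time passes only in rows, so rows that repeat a pose let the fingers close. It gives the time, the measured TCP pose, the force and the opening at its end, in the units of the state.
- state(): the state, without advancing time (a new reading comes with each control period).
- camera(name): name is "scene" or "top" or "wrist"; returns a dict with "frame" (384x512x3 uint8, red, green, blue), "depth" (384x512 float32, m along the optical axis (not along the pixel's ray), 0 where there is no reading), "fx", "fy", "cx", "cy" (pixels), "D" ([k1, k2, p1, p2, k3] as OpenCV has them; the pictures are not rectified), "R" (3x3) and "t" (3): a world point X has camera coordinates R X + t; the wrist camera has in their place "T_tool_cam" (4x4, takes a point from camera to tool coordinates, whose origin is the TCP and whose axes are the tool frame's). Camera axes: x right, y down, z forward; pixel columns grow to the right and rows downward; lengths in m; the calibration is good to about 2 mm. A picture is of the moment at which its call begins: read the wrist's pose just before it.
- hand_in(): hands the job in, once; it reports no verdict.
The state is a dict: "t": time; "joints": joint angles; "qd": joint speeds; "joint_efforts": joint torques, N m; "eef_pos": TCP position; "tool_rot": TCP orientation; "wrist_force": force on the tool from outside, world axes, zero at the start; "ft_torque": the same for the moment, N m; "grip_width": finger opening in m.
Only numpy, scipy, OpenCV 4.12 (cv2) and the standard library are available. Lean on these libraries where they do the work, as an engineer would, in place of code of your own. Each camera call takes 0.05 s, during which the arm holds its last target.

### The job

The brass spacer bar has slid to the back of its narrow slot in the dark twin-slot rack. Take the hooked pick from the black mat, reach into the slot, put the hook down into the eye of the brass bar and drag the bar out until all of it is clear of the slot and it lies flat on the rack's apron; then lay the pick back flat on the mat, all of it within the mat. Do not touch the bars with the gripper, leave the steel bar where it is, and do not disturb the other things on the worktop.

Things in the scene. Friction and masses are not known exactly. Their poses are not given: they have to be found in the camera images.
- pick_grip (a point): Centre of the handle of the hooked pick, a loose 70 g tool that lies level on the mat. The handle is a blue box, 80 mm long (x), 20 mm wide (y), 32 mm high (z). x points to the hook, z up. A 5 mm round steel shank (a 12 mm collar on its first 9 mm) runs along +x from the handle's front, its axis 20 mm above the handle's underside, to the hook.
- pick_tip (a point): Lower end of the pick's hook: a 5 mm round prong that points straight down from the end of the shank, 130 mm ahead (+x) of the handle's centre. It ends level with the handle's underside, so this point is at +130 mm in x and -16 mm in z from pick_grip. Axes as pick_grip.
- pick_butt (a point): Middle of the rear end face of the pick's handle, -40 mm in x from pick_grip. Axes as pick_grip.
- mat: Thin black rubber mat fixed to the worktop, 240 mm (its x) x 80 mm (its y) x 3 mm thick; origin in the middle of its underside, on the worktop.
- rack: Dark grey steel rack fixed to the worktop, 80 mm wide: a 4 mm base plate and three 8 mm walls, 30 mm high above the worktop (50 mm where they carry the bridge), form two parallel slots 28 mm wide and 125 mm deep, closed behind. Origin on the worktop, midway across, in the plane of the slots' mouths; +x runs into the slots, whose centre lines lie at y = +18 and -18 mm; z up.
- rack_bridge (a point): Middle of the underside of the bright aluminium bridge across both mouths (x = 1 to 13 mm of the rack), 50 mm above the worktop; the bridge is 7 mm thick. Behind it the slots are open above, to 30 mm above the worktop.
- rack_apron (a point): Middle of the bare apron: the 4 mm base plate goes on for 115 mm in front of the mouths, 80 mm wide; this point lies on its top, 4 mm above the worktop.
- brass_bar: Loose brass bar, about 110 g, 75 mm long (x), 24 mm wide (y), 12 mm high, with a rectangular eye right through it near the end that faces the mouth (-x). Origin in the middle of its underside. It starts flat on the floor of one of the two slots (either), x into the slot, its near end 20 to 40 mm inside the mouth.
- brass_bar_eye (a point): Centre of the mouth of the brass bar's eye, at the height of the bar's top face; the eye is 18 mm long (x) x 14 mm wide (y) and 12 mm deep; its centre is 14 mm behind the bar's near end. Axes as the bar.
- brass_bar_tail (a point): Middle of the brass bar's far end face (+x end), 61 mm behind the eye's centre; 6 mm above its underside.
- steel_bar: Steel-coloured bar of the same shape and size in the other slot; must stay.
- timer: Bystander: pale grey timer with three keys, 46x52x19 mm; origin under its centre
- tape_roll: Bystander: roll of black tape lying flat, 55 mm across, 18 mm high; origin under its centre
- lens_tissue: Bystander: flat white packet with a blue panel, 62x90x16 mm; origin under its centre
- ipa_bottle: Bystander: white bottle with a red cap, 60 mm across, 146 mm high; origin under its centre
- blower_bulb: Bystander: black rubber blower lying on its side, 50x116x50 mm; origin under its centre
- objective_can: Bystander: black round canister, 37 mm across, 57 mm high; origin under its centre
- swab_pot: Bystander: clear pot with swabs, 34 mm across, 92 mm high; origin under its centre

How it is judged:
On the way, in this order (a step that is already met when the one before it is completed fails the run):
1. the pick's prong is down in the brass bar's eye while the bar is in the slot (x of pick_tip in the frame of brass_bar_eye between -0.01 and 0.01 m and y of pick_tip in the frame of brass_bar_eye between -0.008 and 0.008 m and z of pick_tip in the frame of brass_bar_eye below -0.003 m and x of brass_bar_eye in the frame of rack above 0.015 m), for 0.1 s.
2. the brass bar's far end is out past the slot's mouth (x of brass_bar_tail in the frame of rack below 0 m), for 0.1 s.
At the end, for the whole second after the job is handed in: Brass bar at rest, flat (0.12 rad) on the apron, centre within 130 mm of the mouths and 45 mm of the midline, far end past the mouths; pick flat (0.12 rad) on the mat, prong and butt within its outline (3 mm over allowed); steel bar within 10 mm of its start (x of each of brass_bar_tail, brass_bar in the frame of rack below 0 m and x of brass_bar in the frame of rack above -0.13 m and y of brass_bar in the frame of rack between -0.045 and 0.045 m and angle between each of brass_bar, pick_grip's own z axis and vertical below 0.12 rad and height (world z) of brass_bar below 0.009 m and linear speed of brass_bar below 0.02 m/s and x of pick_tip in the frame of mat between -0.123 and 0.123 m and y of pick_tip in the frame of mat between -0.043 and 0.043 m and x of pick_butt in the frame of mat between -0.123 and 0.123 m and y of pick_butt in the frame of mat between -0.043 and 0.043 m and height (world z) of pick_grip below 0.024 m and distance of steel_bar from where it was at the start of the episode below 0.01 m); the robot touches nothing.
It fails at once if the gripper's fingers touch a bar (contact force between the fingers and brass_bar above 0.5 N or contact force between the fingers and steel_bar above 0.5 N).
It fails at once if the steel bar is moved by more than 10 mm (distance of steel_bar from where it was at the start of the episode above 0.01 m).
It fails at once if a bystander is moved by more than 20 mm (distance of any of timer, tape_roll, lens_tissue, ipa_bottle, blower_bulb, objective_can, swab_pot from where it was at the start of the episode above 0.02 m).
It also fails if it takes over 50 s, if anything falls off the work surface, if the arm or the gripper's body presses on something with over 40 N, if the wrist force passes 120 N, or if a joint passes its speed limit or range.

## Working session

There is one attempt and no reset: what is moved stays moved. The work goes in short steps, Python scripts to look and compute and a tool call to move; the robot and the scene stay as the last step left them, time stands still between calls to the robot, and variables do not carry over. Pictures are saved under pics/ and viewed, and the job is handed in when it is done.

Besides the shell and the picture viewer there is one more tool, called after ">>>" as name([rows], argument=value, ...), one row to a line, values as JSON. arm_command: Moves the arm, as the interface text tells. Its arguments: {"type":"object","properties":{"rows":{"type":"array","items":{"type":"object","properties":{"jaw":{"type":"number"},"travel":{"type":"array","items":{"type":"number"}},"spin":{"type":"number"}}}}},"required":["rows"]}

```bash
mkdir -p pics; ls; cat > h.py <<'E'
from bench import *
import numpy as np, cv2
def K(c): return np.array([[c['fx'],0,c['cx']],[0,c['fy'],c['cy']],[0,0,1.]])
def save(c,n): cv2.imwrite('pics/'+n,c['frame'][:,:,::-1])
def wristRt(c,s):
    from scipy.spatial.transform import Rotation as Ro
    q=s['tool_rot']; Rw=Ro.from_quat([q[1],q[2],q[3],q[0]]).as_matrix()
    T=np.eye(4);T[:3,:3]=Rw;T[:3,3]=s['eef_pos']
    M=np.linalg.inv(T@np.array(c['T_tool_cam'])); c['R']=M[:3,:3]; c['t']=M[:3,3]
    return c
def ray(c,uv,z):
    uv=np.array(uv,float).reshape(-1,1,2)
    n=cv2.undistortPoints(uv,K(c),np.array(c['D'])).reshape(-1,2)
    d=np.c_[n,np.ones(len(n))]@np.array(c['R']); o=-np.array(c['R']).T@np.array(c['t'])
    return o+d*((z-o[2])/d[:,2])[:,None]
def proj(c,X):
    return cv2.projectPoints(np.array(X,float).reshape(-1,1,3),cv2.Rodrigues(np.array(c['R']))[0],np.array(c['t'],float),K(c),np.array(c['D']))[0].reshape(-1,2)
E
python3 - <<'E'
from h import *
s=state(); print(s)
for n in ['scene','top','wrist']:
    c=camera(n); save(c,n+'0.png'); print(n,c['fx'],c['fy'],c['D'])
    if n!='wrist': print(-np.array(c['R']).T@c['t'])
E
```

```text
pics
{'t': 0.0, 'joints': array([-1.07149243,  0.50831629, -0.23750107,  1.50114048,  0.12573795,
        1.14889893, -0.15479226]), 'qd': array([ 7.76860257e-04, -5.15261740e-04, -3.15711929e-04,  1.09008555e-04,
        3.14521272e-05, -6.21553898e-04, -1.88155440e-04]), 'joint_efforts': array([ 1.00414250e-03, -6.20598364e+01, -2.18667179e+00, -2.49642384e+01,
        1.25992569e-02,  1.23463155e-02,  7.21806146e-06]), 'eef_pos': array([0.23971708, 0.57665443, 0.2304396 ]), 'tool_rot': array([-0.69282568,  0.69406387, -0.13841937,  0.13823168]), 'wrist_force': array([-0.99030202,  1.24164266, -0.35865006]), 'ft_torque': array([-0.00874816,  0.00978358,  0.01215535]), 'grip_width': 0.08503974672630148}
scene 400.4256269300279 400.4256269300279 [-0.12928624  0.          0.          0.          0.        ]
[-0.10004616 -0.02804075  1.31825371]
top 418.68684423776676 418.68684423776676 [-0.04884015  0.          0.          0.          0.        ]
[ 0.32415875 -0.08728899  1.22599366]
wrist 276.28582141925693 276.28582141925693 [-0.05868847  0.          0.          0.          0.        ]
```

View pics/scene0.png

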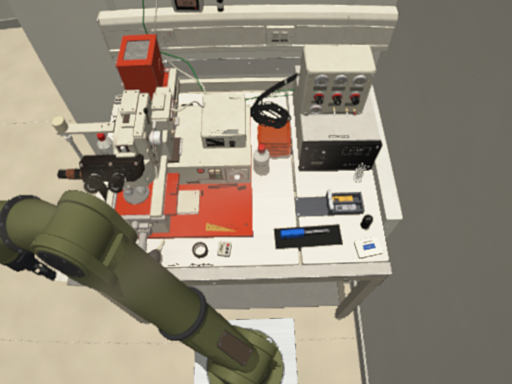

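View pics/top0.png

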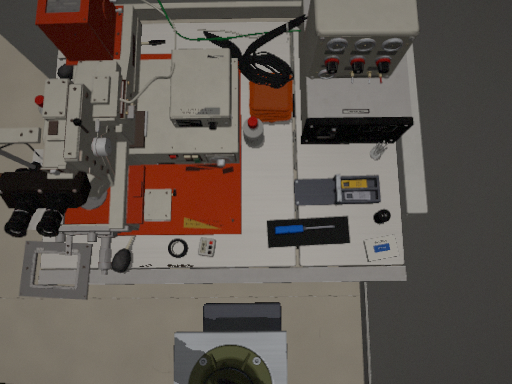

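View pics/wrist0.png

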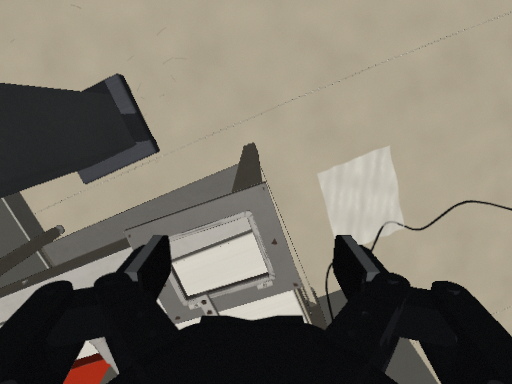

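```bash
python3 - <<'E'
from h import *
c=camera('top')
f=c['frame'][165:255,255:410,::-1]
cv2.imwrite('pics/topz.png',cv2.resize(f,None,fx=5,fy=5,interpolation=cv2.INTER_CUBIC))
d=c['depth']
for uv in [(310,192),(355,184),(355,197),(290,229),(320,243),(367,190),(370,175),(345,190),(382,216)]:
    u,v=uv; o=-np.array(c['R']).T@c['t']
    n=cv2.undistortPoints(np.array([[[u,v]]],float),K(c),np.array(c['D']))[0,0]
    X=(np.array([n[0],n[1],1])*d[v,u]-c['t'])@np.array(c['R'])
    print(uv,X.round(4))
E
```

```text
(310, 192) [ 0.547  -0.2376  0.0035]
(355, 184) [ 0.5673 -0.3703  0.0147]
(355, 197) [ 0.5288 -0.3689  0.0121]
(290, 229) [ 0.435  -0.1732  0.0341]
(320, 243) [ 0.3959 -0.2618  0.0027]
(367, 190) [ 0.5499 -0.4066  0.0087]
(370, 175) [ 0.5912 -0.4132  0.0272]
(345, 190) [ 0.5474 -0.3373  0.0268]
(382, 216) [ 0.4666 -0.4339  0.0512]
```

View pics/topz.png

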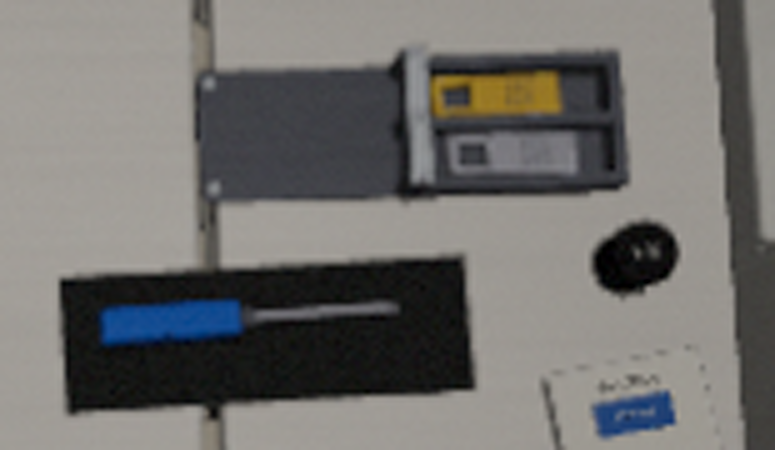

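```bash
python3 - <<'E'
from h import *
from scipy.spatial.transform import Rotation as Ro
s=state();q=s['tool_rot'];print(Ro.from_quat([q[1],q[2],q[3],q[0]]).as_matrix().round(3))
c=camera('top');d=c['depth'];H,W=d.shape
g=np.stack(np.meshgrid(np.arange(W),np.arange(H)),-1).reshape(-1,1,2).astype(float)
n=cv2.undistortPoints(g,K(c),np.array(c['D'])).reshape(-1,2)
X=(np.c_[n,np.ones(len(n))]*d.reshape(-1,1)-c['t'])@np.array(c['R'])
X=X[d.reshape(-1)>0]
print('max height per 5cm cell; cols y from .65 to -.5')
for x in np.arange(0.3,0.75,.05):
    r=[]
    for y in np.arange(.65,-.5,-.05):
        m=(abs(X[:,0]-x)<.025)&(abs(X[:,1]-y)<.025)
        r.append(int(1000*X[m,2].max()) if m.any() else -999)
    print(round(x,2),r)
# pick
f=c['frame'];hsv=cv2.cvtColor(f,cv2.COLOR_RGB2HSV)
m=cv2.inRange(hsv,(100,120,60),(125,255,255));m[:, :260]=0;m[:215]=0;m[240:]=0;m[:,320:]=0
cc=max(cv2.findContours(m,0,1)[0],key=cv2.contourArea);r=cv2.minAreaRect(cc);print(r)
print(ray(c,cv2.boxPoints(r),0.035).round(4))
E
```

```text
[[ 0.923 -0.     0.384]
 [-0.384 -0.001  0.923]
 [ 0.    -1.    -0.001]]
max height per 5cm cell; cols y from .65 to -.5
0.3 [-999, 56, 57, 56, 58, 57, 110, 108, 0, 2, 1, 1, 1, 1, 1, 1, 0, 1, 1, 1, 0, 1, 0]
0.35 [-999, 55, 58, 56, 64, 58, 120, 117, 4, 7, 23, 20, 22, 4, 5, 6, 5, 6, 4, 5, 7, 23, 20]
0.4 [-999, 53, 58, 57, 189, 461, 462, 461, 202, 54, 53, 49, 50, 53, 50, 8, 23, 7, 9, 8, 7, 20, 21]
0.45 [-999, -999, 2, 3, 414, 448, 447, 451, 415, 197, 186, 57, 54, 56, 53, 6, 40, 39, 28, 29, 7, 56, 60]
0.5 [-999, -999, -1, -999, 428, 430, 462, 465, 428, 212, 187, 55, 57, 56, 53, 5, 6, 9, 9, 60, 33, 56, 60]
0.55 [-999, -999, -999, 315, 441, 449, 462, 480, 482, 427, 183, 54, 55, 56, 53, 6, 7, 9, 11, 60, 35, 34, 35]
0.6 [-999, -999, -999, 343, 449, 453, 480, 486, 516, 425, 177, 176, 155, 149, 53, 6, 5, 8, 7, 60, 33, 32, 32]
0.65 [-999, -999, -999, -999, -999, -999, 480, 484, 482, 440, 413, 179, 229, 224, 180, 7, 7, 4, 4, 4, 6, 81, 92]
0.7 [-999, -999, -999, -999, -999, -999, 480, 484, 479, 441, 410, 259, 257, 256, 178, 148, 5, 189, 192, 189, 188, 191, 189]
((288.83233642578125, 228.820556640625), (7.592953681945801, 28.224313735961914), 85.60128784179688)
[[ 0.4437 -0.129   0.035 ]
 [ 0.4488 -0.2095  0.035 ]
 [ 0.4272 -0.2105  0.035 ]
 [ 0.4221 -0.1303  0.035 ]]
```

```bash
python3 - <<'E'
from h import *
c=camera('top')
def cloud(c):
    d=c['depth'];H,W=d.shape
    g=np.stack(np.meshgrid(np.arange(W),np.arange(H)),-1).reshape(-1,1,2).astype(float)
    n=cv2.undistortPoints(g,K(c),np.array(c['D'])).reshape(-1,2)
    X=(np.c_[n,np.ones(len(n))]*d.reshape(-1,1)-c['t'])@np.array(c['R'])
    return X[d.reshape(-1)>0]
X=cloud(c)
for h in [.15,.3]:
  print(h,[(round(y,2),round(float(X[(X[:,2]>h)&(abs(X[:,1]-y)<.0125)&(X[:,0]>.2),0].min()),3)) for y in np.arange(.6,.05,-.025) if ((X[:,2]>h)&(abs(X[:,1]-y)<.0125)&(X[:,0]>.2)).any()])
m=(X[:,2]>.04)&(X[:,2]<.07)&(X[:,0]>.5)&(X[:,0]<.62)&(X[:,1]>-.2);print('plate edge y',X[m,1].min())
m=(X[:,2]>.04)&(X[:,2]<.07)&(X[:,0]>.36)&(X[:,1]<.1)&(X[:,1]>-.09);print('plate edge x',X[m,0].min())
E
```

```text
0.15 [(np.float64(0.52), 0.584), (np.float64(0.5), 0.53), (np.float64(0.47), 0.547), (np.float64(0.45), 0.458), (np.float64(0.42), 0.396), (np.float64(0.4), 0.39), (np.float64(0.37), 0.388), (np.float64(0.35), 0.393), (np.float64(0.32), 0.388), (np.float64(0.3), 0.389), (np.float64(0.27), 0.418), (np.float64(0.25), 0.421), (np.float64(0.22), 0.44), (np.float64(0.2), 0.44), (np.float64(0.17), 0.448), (np.float64(0.15), 0.448), (np.float64(0.12), 0.457), (np.float64(0.1), 0.621), (np.float64(0.07), 0.619)]
0.3 [(np.float64(0.5), 0.53), (np.float64(0.47), 0.547), (np.float64(0.45), 0.458), (np.float64(0.42), 0.454), (np.float64(0.4), 0.39), (np.float64(0.37), 0.388), (np.float64(0.35), 0.393), (np.float64(0.32), 0.388), (np.float64(0.3), 0.389), (np.float64(0.27), 0.455), (np.float64(0.25), 0.513), (np.float64(0.22), 0.554), (np.float64(0.2), 0.624), (np.float64(0.17), 0.647), (np.float64(0.15), 0.685), (np.float64(0.12), 0.747)]
plate edge y -0.03490106764773548
plate edge x 0.4226467287485847
```

>>> arm_command([
  {"jaw": 0.05,"travel": [0.02,0,-0.03],"spin": 0},
  {"jaw": 0.05,"travel": [0.04,0,-0.062],"spin": 3},
  {"jaw": 0.05,"travel": [0.06,0,-0.093],"spin": 6},
  {"jaw": 0.05,"travel": [0.08,0,-0.124],"spin": 10},
  {"jaw": 0.05,"travel": [0.1,0,-0.155],"spin": 14},
  {"jaw": 0.05,"travel": [0.12,0,-0.186],"spin": 18},
  {"jaw": 0.05,"travel": [0.136,0,-0.211],"spin": 22},
  {"jaw": 0.05,"travel": [0.153,0,-0.23],"spin": 26},
  {"jaw": 0.05,"travel": [0.17,0,-0.248],"spin": 30},
  {"jaw": 0.05,"travel": [0.186,0,-0.266],"spin": 34},
  {"jaw": 0.05,"travel": [0.186,0,-0.266],"spin": 34},
])

```text
t: 1.22
eef_pos: [0.3108, 0.2557, 0.2315]
tool_rot: [-0.621, 0.622, -0.337, 0.338]
wrist_force: [-0.1, -0.9, 0.3]
grip_width: 0.0501
```

>>> arm_command([
  {"jaw": 0.05,"travel": [0.034,0,-0.002],"spin": 3},
  {"jaw": 0.05,"travel": [0.068,0,-0.003],"spin": 6},
  {"jaw": 0.05,"travel": [0.102,0,-0.005],"spin": 9},
  {"jaw": 0.05,"travel": [0.135,0,-0.006],"spin": 12},
  {"jaw": 0.05,"travel": [0.171,0,-0.015],"spin": 15},
  {"jaw": 0.06,"travel": [0.207,0,-0.024],"spin": 18},
  {"jaw": 0.06,"travel": [0.243,0,-0.033],"spin": 21},
  {"jaw": 0.06,"travel": [0.279,0,-0.041],"spin": 24},
  {"jaw": 0.06,"travel": [0.315,0,-0.063],"spin": 27},
  {"jaw": 0.06,"travel": [0.35,0,-0.086],"spin": 30},
  {"jaw": 0.06,"travel": [0.385,0,-0.108],"spin": 30},
  {"jaw": 0.06,"travel": [0.41,0,-0.124],"spin": 30},
])

```text
t: 2.22
eef_pos: [0.4318, -0.1537, 0.2316]
tool_rot: [-0.514, 0.515, -0.485, 0.486]
wrist_force: [1.2, 0.7, 0.3]
grip_width: 0.0599
```

```bash
python3 - <<'E'
from h import *
s=state();c=wristRt(camera('wrist'),s);save(c,'w1.png');print(s['eef_pos'],s['t'], -c['R'].T@c['t'])
np.savez('w1.npz',frame=c['frame'],R=c['R'],t=c['t'])
E
```

```text
[ 0.43180948 -0.15366808  0.23155901] 2.2167 [ 0.42812378 -0.08368181  0.37437094]
```

View pics/w1.png

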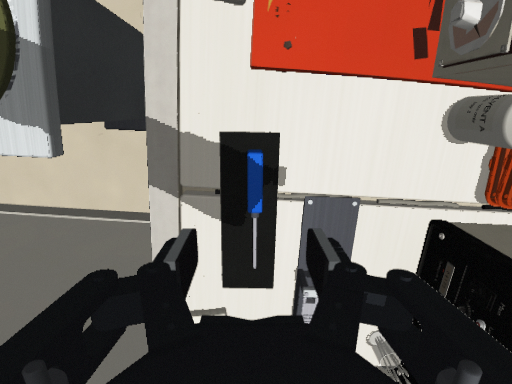

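```bash
cat > m.py <<'E'
from h import *
def blue(f):
    return cv2.inRange(cv2.cvtColor(f,cv2.COLOR_RGB2HSV),(100,120,60),(128,255,255))
def pickmeas(c,win,z):
    m=blue(c['frame']);k=np.zeros_like(m);u0,v0,u1,v1=win;k[v0:v1,u0:u1]=255;m&=k
    cc=max(cv2.findContours(m,0,1)[0],key=cv2.contourArea)
    return cv2.boxPoints(cv2.minAreaRect(cc)),cc
E
python3 - <<'E'
from m import *
s=state();c=wristRt(camera('wrist'),s);t=camera('top')
for n,cc,win in [('w',c,(200,120,300,240)),('t',t,(260,215,320,240))]:
    b,_=pickmeas(cc,win,.035); P=ray(cc,b,.035); print(n,b.round(1).tolist(),P.round(4).tolist(),'mean',P.mean(0))
    # mat
    g=cc['frame'].max(2);m=(g<55).astype(np.uint8)*255
    k=np.zeros_like(m); 
    if n=='w': k[125:295,205:292]=255
    else: k[212:252,262:355]=255
    m&=k; m=cv2.morphologyEx(m,cv2.MORPH_CLOSE,np.ones((9,9)))
    q=max(cv2.findContours(m,0,1)[0],key=cv2.contourArea)
    r=cv2.minAreaRect(q);B=ray(cc,cv2.boxPoints(r),.003);print(' mat',cv2.boxPoints(r).round(1).tolist(),B.round(4).tolist(),B.mean(0).round(4),np.linalg.norm(B[0]-B[1]),np.linalg.norm(B[1]-B[2]))
f=c['frame'][120:340,180:400,::-1];cv2.imwrite('pics/w1z.png',cv2.resize(f,None,fx=2.7,fy=2.7,interpolation=cv2.INTER_CUBIC))
E
```

```text
w [[248.0, 145.0], [263.0, 145.0], [263.0, 208.0], [248.0, 208.0]] [[0.4263, -0.1287, 0.035], [0.4446, -0.1277, 0.035], [0.4498, -0.2092, 0.035], [0.4303, -0.2102, 0.035]] mean [ 0.43773389 -0.16895982  0.035     ]
 mat [[213.0, 282.70001220703125], [217.8000030517578, 126.0999984741211], [279.29998779296875, 128.0], [274.6000061035156, 284.5]] [[0.382, -0.3482, 0.003], [0.3852, -0.1098, 0.003], [0.4662, -0.108, 0.003], [0.4782, -0.3465, 0.003]] [ 0.4279 -0.2281  0.003 ] 0.2384117750943039 0.08107062209868886Traceback (most recent call last):
  File "<stdin>", line 4, in <module>
  File "m.py", line 6, in pickmeas
    cc=max(cv2.findContours(m,0,1)[0],key=cv2.contourArea)
ValueError: max() iterable argument is empty
```

```bash
python3 - <<'E'
from m import *
s=state();c=wristRt(camera('wrist'),s);print(s['eef_pos'],s['qd'].round(4).max())
b,q=pickmeas(c,(200,120,300,240),.035);P=ray(c,q.reshape(-1,2),.035)[:,:2].astype(np.float32)
r=cv2.minAreaRect(P*1000);print(r)
g=c['frame'].max(2);m=(g<55).astype(np.uint8)*255
k=np.zeros_like(m);k[115:295,205:292]=255;m&=k;m=cv2.morphologyEx(m,cv2.MORPH_CLOSE,np.ones((9,9)))
q=max(cv2.findContours(m,0,1)[0],key=cv2.contourArea)
P=ray(c,q.reshape(-1,2),.003)[:,:2].astype(np.float32);print('mat',cv2.minAreaRect(P*1000))
f=c['frame'][120:340,180:400,::-1];cv2.imwrite('pics/w1z.png',cv2.resize(f,None,fx=2.7,fy=2.7,interpolation=cv2.INTER_CUBIC))
E
```

```text
[ 0.43187745 -0.15237725  0.23127744] 0.0188
((437.0340270996094, -169.1592254638672), (18.92584800720215, 82.50100708007812), 3.7321763038635254)
mat ((428.1598815917969, -228.0231170654297), (86.81993103027344, 237.82852172851562), 2.4148833751678467)
```

View pics/w1z.png

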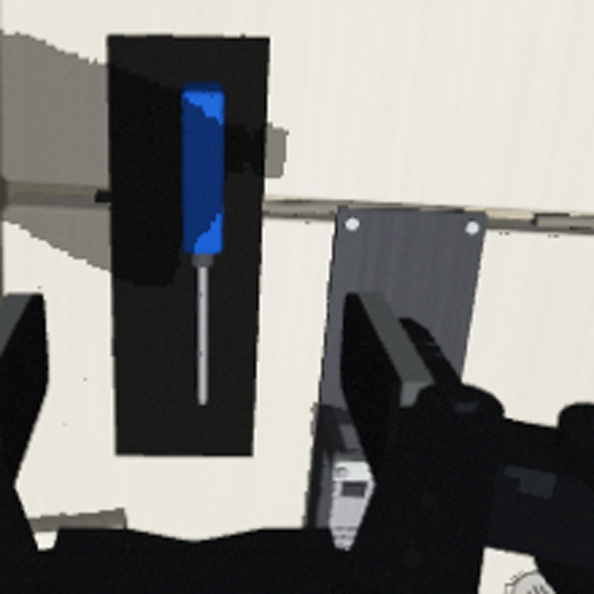

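>>> arm_command([
  {"jaw": 0.06,"travel": [0.006,0.03,0.001],"spin": 0},
  {"jaw": 0.06,"travel": [0.012,0.06,0.002],"spin": 0},
  {"jaw": 0.06,"travel": [0.017,0.09,0.004],"spin": 0},
  {"jaw": 0.06,"travel": [0.017,0.12,0.004],"spin": 0},
  {"jaw": 0.06,"travel": [0.017,0.15,0.004],"spin": 0},
  {"jaw": 0.06,"travel": [0.017,0.17,0.004],"spin": 0},
  {"jaw": 0.06,"travel": [0.017,0.17,0.004],"spin": 0},
])

```text
t: 3.0
eef_pos: [0.4354, -0.1639, 0.058]
tool_rot: [-0.515, 0.516, -0.486, 0.482]
wrist_force: [-0.8, -0.3, 0.4]
grip_width: 0.0599
```

```bash
python3 - <<'E'
from h import *
s=state();c=wristRt(camera('wrist'),s);save(c,'w2.png');print(s['eef_pos'],s['tool_rot'])
E
```

```text
[ 0.43544354 -0.16391415  0.05803261] [-0.51495864  0.51624505 -0.48614579  0.48163358]
```

View pics/w2.png

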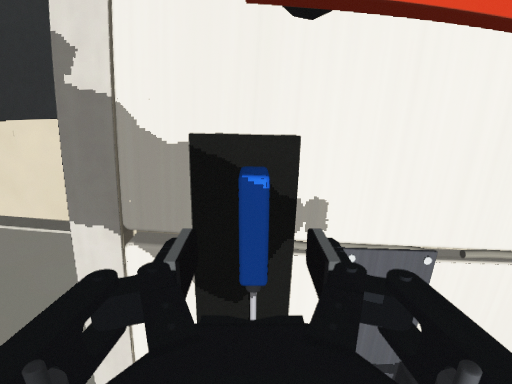

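>>> arm_command([
  {"jaw": 0.06,"travel": [0,0.02,0],"spin": 0},
  {"jaw": 0.06,"travel": [0,0.04,0],"spin": 0},
  {"jaw": 0.06,"travel": [0,0.05,0],"spin": 0},
  {"jaw": 0.06,"travel": [0,0.05,0],"spin": 0},
  {"jaw": 0.06,"travel": [0,0.05,0],"spin": 0},
])

```text
t: 3.47
eef_pos: [0.4378, -0.1664, 0.0124]
tool_rot: [0.515, -0.515, 0.484, -0.485]
wrist_force: [-0.1, 0.2, 0.5]
grip_width: 0.0601
```

>>> arm_command([
  {"jaw": 0.06,"travel": [0.002,0.003,-0.001],"spin": 0},
  {"jaw": 0.03,"travel": [0.002,0.003,-0.001],"spin": 0},
  {"jaw": 0.01,"travel": [0.002,0.003,-0.001],"spin": 0},
  {"jaw": 0.01,"travel": [0.002,0.003,-0.001],"spin": 0},
  {"jaw": 0.01,"travel": [0.002,0.003,-0.001],"spin": 0},
  {"jaw": 0.01,"travel": [0.002,0.003,-0.001],"spin": 0},
  {"jaw": 0.01,"travel": [0.002,0.003,-0.001],"spin": 0},
])

```text
t: 4.05
eef_pos: [0.4364, -0.1692, 0.009]
tool_rot: [0.515, -0.515, 0.484, -0.485]
wrist_force: [-1.2, 0.0, 7.0]
grip_width: 0.0192
```

>>> arm_command([
  {"jaw": 0.01,"travel": [0,-0.01,0],"spin": 0},
  {"jaw": 0.01,"travel": [0,-0.03,0],"spin": 0},
  {"jaw": 0.01,"travel": [0,-0.06,0],"spin": 0},
  {"jaw": 0.01,"travel": [0,-0.06,0],"spin": 0},
  {"jaw": 0.01,"travel": [0,-0.06,0],"spin": 0},
])

```text
t: 4.47
eef_pos: [0.4371, -0.1694, 0.0696]
tool_rot: [0.515, -0.514, 0.484, -0.486]
wrist_force: [-0.2, 0.3, -1.3]
grip_width: 0.0191
```

```bash
python3 - <<'E'
from h import *
s=state();c=wristRt(camera('wrist'),s);save(c,'w3.png');print(s['eef_pos'],s['grip_width'])
t=camera('top'); save(t,'top3.png')
im=cv2.imread('pics/top0.png')
hsv=cv2.cvtColor(im,cv2.COLOR_BGR2HSV)
m=cv2.inRange(hsv,(18,120,90),(35,255,255));k=np.zeros_like(m);k[170:195,335:375]=255;m&=k
m=cv2.morphologyEx(m,cv2.MORPH_CLOSE,np.ones((7,7)))
q=max(cv2.findContours(m,0,1)[0],key=cv2.contourArea);P=ray(t,q.reshape(-1,2),.016)[:,:2]
print('brass',cv2.minAreaRect((P*1000).astype(np.float32)),cv2.boundingRect(q))
# eye : dark inside
gray=cv2.cvtColor(im,cv2.COLOR_BGR2GRAY)
print(gray[176:196,333:372])
E
```

```text
[ 0.43708262 -0.16939738  0.069609  ] 0.019058306660877447
brass ((570.1354370117188, -365.83306884765625), (74.94239807128906, 24.147951126098633), 89.27519989013672) (341, 179, 26, 9)
[[134  78  49 104 135 137 133 119  92  79  81  84  85  86  87  85  89  85
   80  76  71  76  73  76  77  78  69  63  62  64  64  64  63  65  66  63
   67  67  65]
 [ 98  36  45 112 145 141 131 100  63  62  63  62  65  63  63  66  65  65
   65  61  57  57  53  55  54  56  54  57  52  53  49  52  52  48  47  48
   49  49  50]
 [ 37  22  43 112 144 141 129  91  44  47  49  47  47  46  49  50  51  51
   47  44  38  39  32  34  35  38  36  28  31  30  32  26  25  27  29  30
   23  22  24]
 [ 21  20  34 107 143 142 138 104  25  22  19  16  24  21  24  21  13  20
   27  29  28  30  31  39  50  52  51  55  57  75  83  79  73  53  31  30
   30  31  29]
 [ 37  24  31 107 145 143 141 112  66  97 104 102 102 105  99  89  89  94
   92  93  93  94  92  91  95  95  95  96  98 110 114 111 109  81  53  50
   48  51  50]
 [ 56  43  36 106 143 142 141 112  92 122 120 120 116 110 101  93 107 121
  118 118 118 119 118 112
[... 1646 characters left out ...]
  76  77  83  87  88  87  89  86
   80  58  50]
 [ 55  33  31  47 110 143 143 127  84  51  43  72  91 102 114 114 114 112
  110 100 107 119 119 119 113 113 106 110 107 109 109 113 116 117 115 114
  106  75  64]
 [ 60  47  36  44 112 144 143 129  91  63  54  82 113 111 100 100  99  95
   95 112 123 121 124 123 122 122 106 111 113 115 113 116 122 119 120 119
  110  81  62]
 [ 63  53  30  41 112 148 143 132 101  64  51  80 115 101  53  56  53  58
   51 106 127 121 120 121 120 121 109 113 113 115 114 109 116 119 119 119
  112  82  61]
 [ 61  52  31  34 111 147 145 141 113  59  53  76 115 103  60  61  59  62
   54  92 122 122 124 122 124 123 115 117 113 111 109 107 116 121 121 119
  126  92  62]]
```

View pics/w3.png

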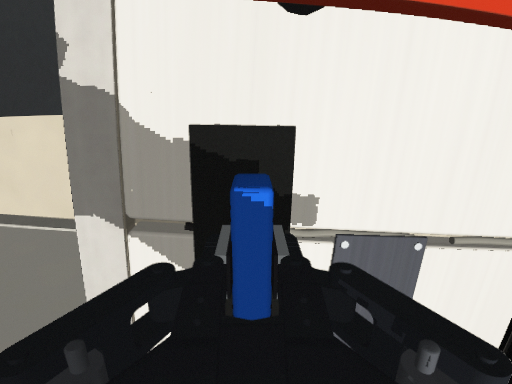

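View pics/top3.png

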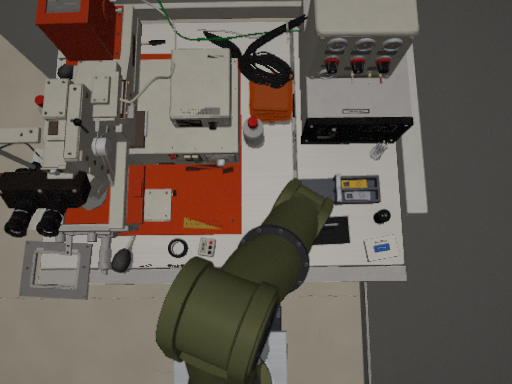

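```bash
python3 - <<'E'
from h import *
t=camera('top')
print('eye',ray(t,[(346.0,183.8),(343,183.8),(349,183.8)],.016).round(4).tolist())
z=lambda a:[(u/5-.4+255,v/5-.4+165) for u,v in a]
print('apron near corners',ray(t,z([(200,72),(205,200)]),.004).round(4).tolist())
print('apron at bridge',ray(t,z([(395,68),(405,198)]),.004).round(4).tolist())
print('wall outer top edge far',ray(t,z([(620,52),(628,186)]),.030).round(4).tolist())
print('wall top near bridge',ray(t,z([(432,56),(440,186)]),.030).round(4).tolist())
print('bridge top corners',ray(t,z([(404,47),(429,47),(412,187),(437,187)]),.057).round(4).tolist())
im=cv2.imread('pics/top0.png')[165:215,325:390]
cv2.imwrite('pics/rz.png',cv2.resize(im,None,fx=12,fy=12,interpolation=cv2.INTER_CUBIC))
im=cv2.imread('pics/scene0.png')[180:260,265:385]
cv2.imwrite('pics/sz.png',cv2.resize(im,None,fx=6,fy=6,interpolation=cv2.INTER_CUBIC))
E
```

```text
eye [[0.568, -0.3434, 0.016], [0.5681, -0.3345, 0.016], [0.5679, -0.3523, 0.016]]
apron near corners [[0.587, -0.1929, 0.004], [0.5097, -0.1937, 0.004]]
apron at bridge [[0.5879, -0.3096, 0.004], [0.5093, -0.3121, 0.004]]
wall outer top edge far [[0.5903, -0.4378, 0.03], [0.5106, -0.4375, 0.03]]
wall top near bridge [[0.5892, -0.3269, 0.03], [0.5121, -0.3279, 0.03]]
bridge top corners [[0.5887, -0.3057, 0.057], [0.5886, -0.32, 0.057], [0.5075, -0.3066, 0.057], [0.5073, -0.3208, 0.057]]
```

View pics/rz.png

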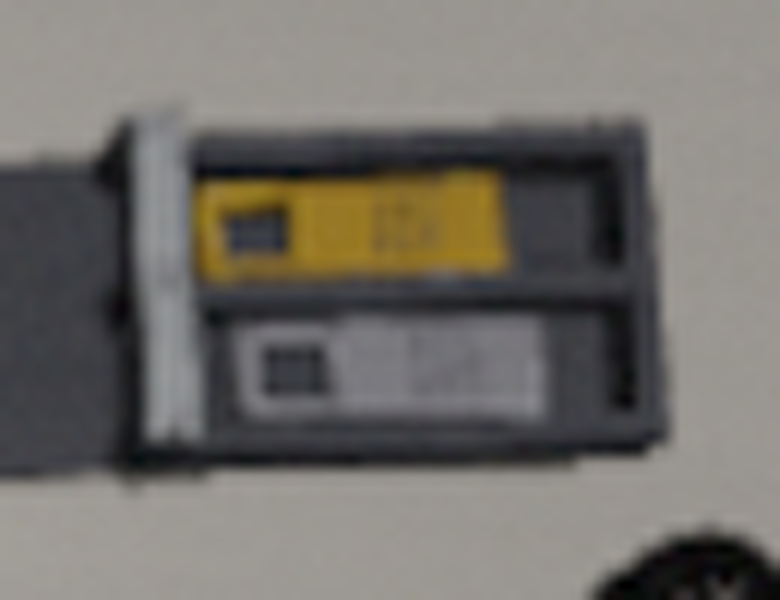

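View pics/sz.png

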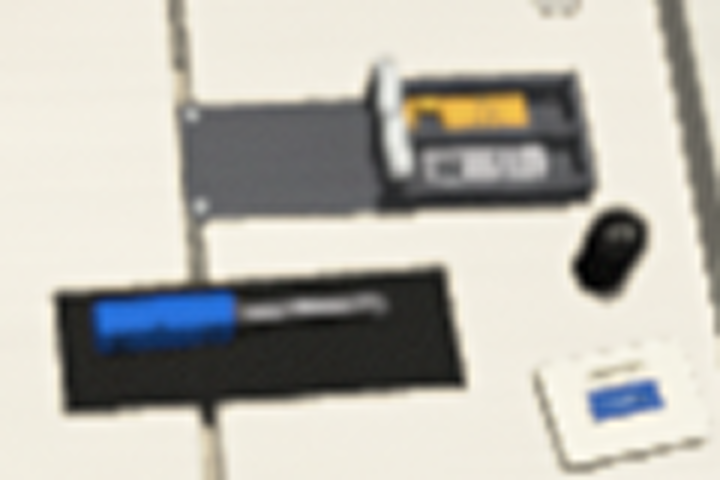

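>>> arm_command([
  {"jaw": 0.01,"travel": [-0.004,0,0.02],"spin": 1},
  {"jaw": 0.01,"travel": [-0.009,0,0.05],"spin": 2},
  {"jaw": 0.01,"travel": [-0.014,0,0.08],"spin": 3},
  {"jaw": 0.01,"travel": [-0.018,0,0.11],"spin": 3},
  {"jaw": 0.01,"travel": [-0.021,0,0.13],"spin": 3},
  {"jaw": 0.01,"travel": [-0.021,0,0.13],"spin": 3},
  {"jaw": 0.01,"travel": [-0.021,0,0.13],"spin": 3},
  {"jaw": 0.01,"travel": [-0.021,0,0.13],"spin": 3},
])

```text
t: 5.28
eef_pos: [0.5629, -0.1406, 0.067]
tool_rot: [-0.501, 0.503, -0.499, 0.497]
wrist_force: [-1.0, 0.0, -1.2]
grip_width: 0.019
```

```bash
python3 - <<'E'
from h import *
from scipy.spatial.transform import Rotation as Ro
s=state();q=s['tool_rot'];print(s['eef_pos'],s['grip_width'],Ro.from_quat([q[1],q[2],q[3],q[0]]).as_matrix().round(4))
for n in ['top','scene']:
    c=camera(n); save(c,n+'4.png')
    e=proj(c,[s['eef_pos']+np.array([0,-.13,-.006])])[0]; print(n,e)
    u,v=e.astype(int); f=c['frame'][max(v-40,0):v+40,u-60:u+60,::-1]; cv2.imwrite(f'pics/{n}4z.png',cv2.resize(f,None,fx=6,fy=6,interpolation=cv2.INTER_CUBIC))
E
```

```text
[ 0.56293945 -0.14055789  0.06700045] 0.018967976011466707 [[ 7.1e-03 -3.2e-03  1.0e+00]
 [-1.0e+00  2.0e-04  7.1e-03]
 [-3.0e-04 -1.0e+00 -3.2e-03]]
top [323.74433284 182.68636832]
scene [317.63094523 195.45666761]
```

View pics/top4z.png

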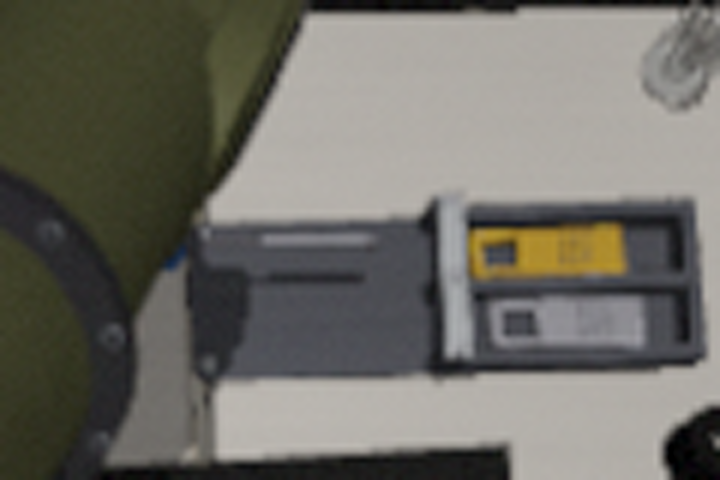

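View pics/scene4z.png

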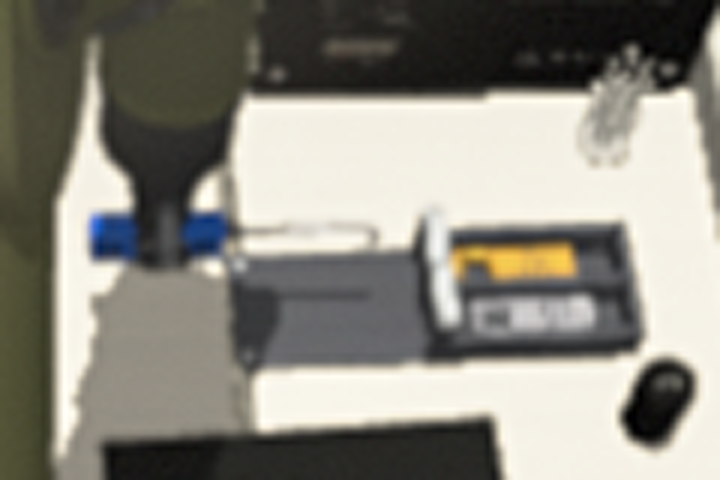

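```bash
python3 - <<'E'
from h import *
t=camera('top');s=state()
z0=lambda u,v:(u/6-.42+263,v/6-.42+142)
print('shank near,end',ray(t,[z0(262,240),z0(375,240)],.081).round(4).tolist())
print('eye in this view',ray(t,[z0(498,252),z0(481,252),z0(515,252)],.016).round(4).tolist())
c=camera('scene')
z1=lambda u,v:(u/6-.42+257,v/6-.42+155)
print('scene shank end',ray(c,[z1(374,231)],.081).round(4).tolist(),'tip',ray(c,[z1(374,247)],.061).round(4).tolist())
print('scene eye',ray(c,[z1(480,263)],.016).round(4).tolist())
b=s['eef_pos']; print(b)
E
```

```text
shank near,end [[0.5626, -0.2186, 0.081], [0.5619, -0.2713, 0.081]]
eye in this view [[0.5687, -0.3422, 0.016], [0.5688, -0.3338, 0.016], [0.5685, -0.3506, 0.016]]
scene shank end [[0.5617, -0.2722, 0.081]] tip [[0.5616, -0.275, 0.061]]
scene eye [[0.5724, -0.3485, 0.016]]
[ 0.56327665 -0.14091179  0.06798515]
```

>>> arm_command([
  {"jaw": 0.01,"travel": [0,0.015,0.003],"spin": 0},
  {"jaw": 0.01,"travel": [0,0.03,0.006],"spin": 0},
  {"jaw": 0.01,"travel": [0,0.04,0.006],"spin": 0},
  {"jaw": 0.01,"travel": [0.01,0.04,0.006],"spin": 0},
  {"jaw": 0.01,"travel": [0.015,0.04,0.006],"spin": 0},
  {"jaw": 0.01,"travel": [0.015,0.04,0.006],"spin": 0},
  {"jaw": 0.01,"travel": [0.015,0.04,0.006],"spin": 0},
])

```text
t: 6.07
eef_pos: [0.5708, -0.1567, 0.0291]
tool_rot: [0.502, -0.501, 0.498, -0.499]
wrist_force: [-0.2, -0.8, -0.3]
grip_width: 0.0188
```

```bash
python3 - <<'E'
from h import *
s=state();print(s['eef_pos'],s['tool_rot'],s['grip_width'])
for n in ['top','scene']:
    c=camera(n)
    u,v=(345,186) if n=='top' else (335,198)
    f=c['frame'][v-30:v+30,u-50:u+50,::-1]; cv2.imwrite(f'pics/{n}5z.png',cv2.resize(f,None,fx=8,fy=8,interpolation=cv2.INTER_CUBIC))
print(state()['eef_pos'])
E
```

```text
[ 0.57081354 -0.15668127  0.02911218] [ 0.50150677 -0.50134473  0.49812504 -0.49901489] 0.018816393093250942
[ 0.57095331 -0.15552324  0.02897842]
```

View pics/top5z.png

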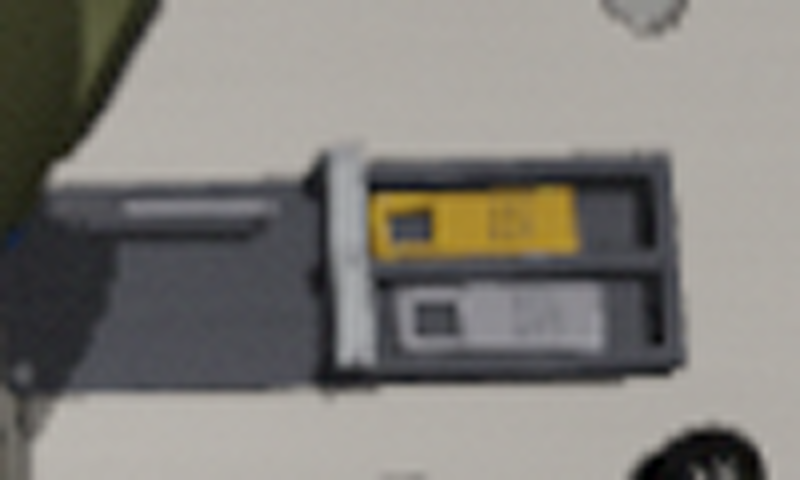

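View pics/scene5z.png

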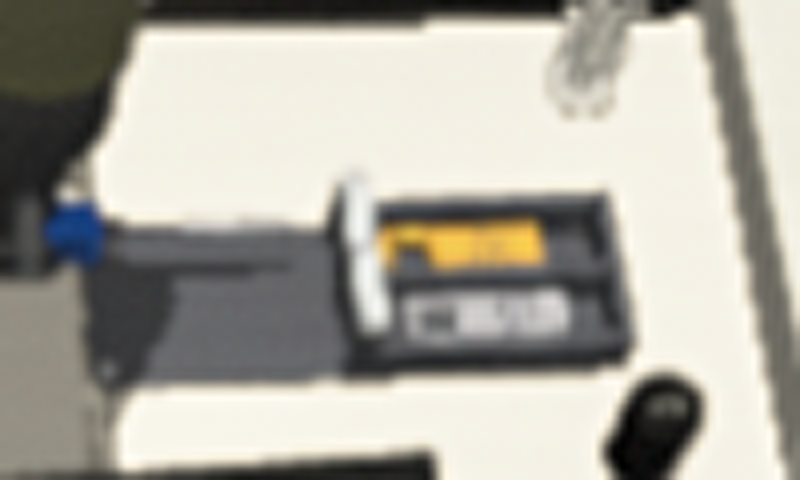

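```bash
python3 - <<'E'
from h import *
t=camera('top')
z0=lambda u,v:(u/8-.44+295,v/8-.44+156)
print('shank near,end',ray(t,[z0(125,207),z0(277,209)],.043).round(4).tolist())
print('eye',ray(t,[z0(411,224),z0(387,224),z0(435,224)],.016).round(4).tolist())
print('bar left edge',ray(t,[z0(371,190),z0(371,258)],.016).round(4).tolist())
print('slot walls',ray(t,[z0(420,181),z0(420,262)],.03).round(4).tolist())
print(state()['eef_pos'])
E
```

```text
shank near,end [[0.5708, -0.2343, 0.043], [0.5694, -0.2893, 0.043]]
eye [[0.5687, -0.3432, 0.016], [0.5688, -0.3343, 0.016], [0.5686, -0.3521, 0.016]]
bar left edge [[0.5817, -0.329, 0.016], [0.5561, -0.3278, 0.016]]
slot walls [[0.5819, -0.3444, 0.03], [0.5517, -0.3429, 0.03]]
[ 0.57098659 -0.15521542  0.02889043]
```

>>> arm_command([
  {"jaw": 0.01,"travel": [0.015,0,-0.001],"spin": 0},
  {"jaw": 0.01,"travel": [0.03,0,-0.001],"spin": 0},
  {"jaw": 0.01,"travel": [0.045,0,-0.001],"spin": 0},
  {"jaw": 0.01,"travel": [0.056,0,-0.001],"spin": 0},
  {"jaw": 0.01,"travel": [0.056,0,-0.001],"spin": 0},
  {"jaw": 0.01,"travel": [0.056,0,-0.001],"spin": 0},
  {"jaw": 0.01,"travel": [0.056,0,-0.001],"spin": 0},
])

```text
t: 6.8
eef_pos: [0.5702, -0.21, 0.0282]
tool_rot: [0.502, -0.502, 0.498, -0.498]
wrist_force: [0.0, 0.2, -0.5]
grip_width: 0.019
```

```bash
python3 - <<'E'
from h import *
s=state();print(s['eef_pos'],s['wrist_force'],s['grip_width'])
for n in ['top','scene']:
    c=camera(n)
    u,v=(345,186) if n=='top' else (335,198)
    f=c['frame'][v-30:v+30,u-50:u+50,::-1]; cv2.imwrite(f'pics/{n}6z.png',cv2.resize(f,None,fx=8,fy=8,interpolation=cv2.INTER_CUBIC))
print(state()['eef_pos'])
E
```

```text
[ 0.57021577 -0.20996957  0.02818604] [ 0.0090062   0.22718132 -0.51956627] 0.018967237852779095
[ 0.57031911 -0.20981322  0.02818485]
```

View pics/top6z.png

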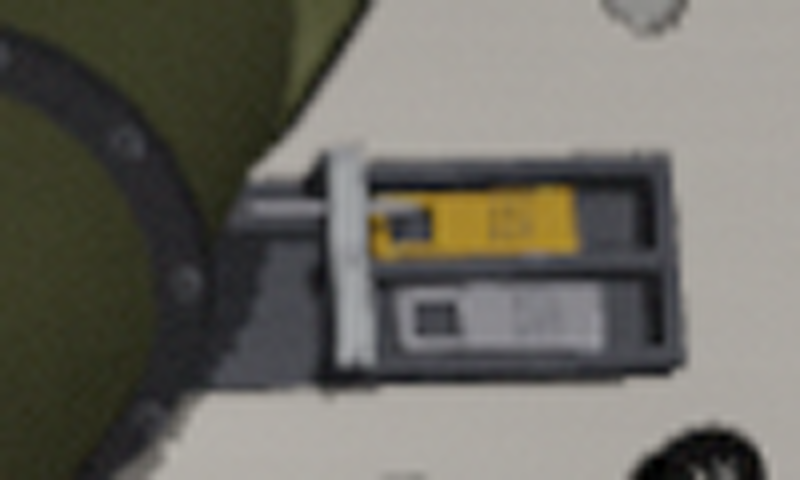

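View pics/scene6z.png

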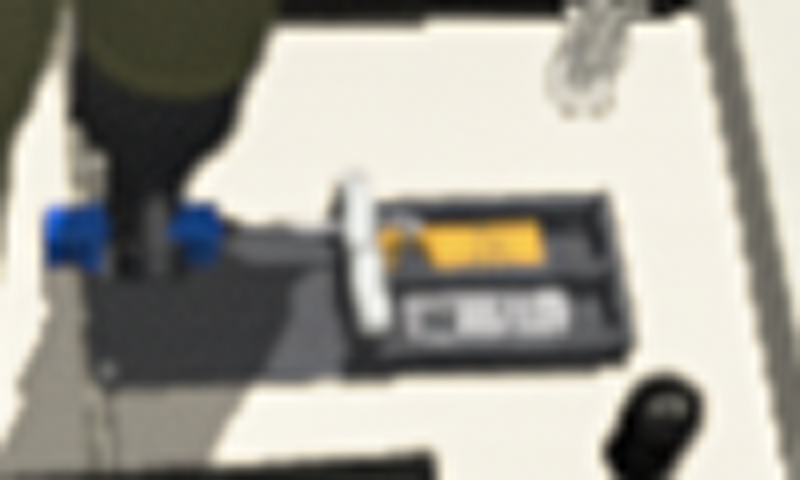

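```bash
python3 - <<'E'
from h import *
t=camera('top')
z0=lambda u,v:(u/8-.44+295,v/8-.44+156)
print('shank',ray(t,[z0(255,208),z0(424,210)],.042).round(4).tolist())
print(state()['eef_pos'])
E
```

```text
shank [[0.5701, -0.2815, 0.042], [0.5686, -0.3427, 0.042]]
[ 0.57037627 -0.20996286  0.02823318]
```

>>> arm_command([
  {"jaw": 0.01,"travel": [0.002,0.002,0],"spin": 0},
  {"jaw": 0.01,"travel": [0.002,0.006,0],"spin": 0},
  {"jaw": 0.01,"travel": [0.002,0.01,0],"spin": 0},
  {"jaw": 0.01,"travel": [0.002,0.013,0],"spin": 0},
  {"jaw": 0.01,"travel": [0.002,0.013,0],"spin": 0},
  {"jaw": 0.01,"travel": [0.002,0.013,0],"spin": 0},
  {"jaw": 0.01,"travel": [0.002,0.013,0],"spin": 0},
])

```text
t: 7.53
eef_pos: [0.5701, -0.2134, 0.0152]
tool_rot: [-0.502, 0.502, -0.498, 0.498]
wrist_force: [0.1, -0.1, -0.9]
grip_width: 0.0189
```

```bash
python3 - <<'E'
from h import *
s=state();print(s['eef_pos'],s['wrist_force'],s['grip_width'])
for n in ['top','scene']:
    c=camera(n)
    u,v=(345,186) if n=='top' else (335,198)
    f=c['frame'][v-30:v+30,u-50:u+50,::-1]; cv2.imwrite(f'pics/{n}7z.png',cv2.resize(f,None,fx=8,fy=8,interpolation=cv2.INTER_CUBIC))
E
```

```text
[ 0.57014501 -0.21337354  0.01521819] [ 0.06600656 -0.133287   -0.87105146] 0.018881091294205603
```

View pics/top7z.png

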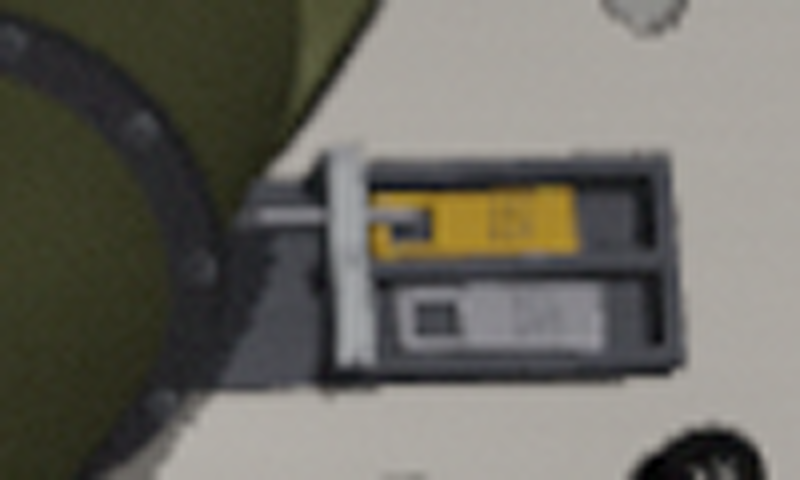

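View pics/scene7z.png

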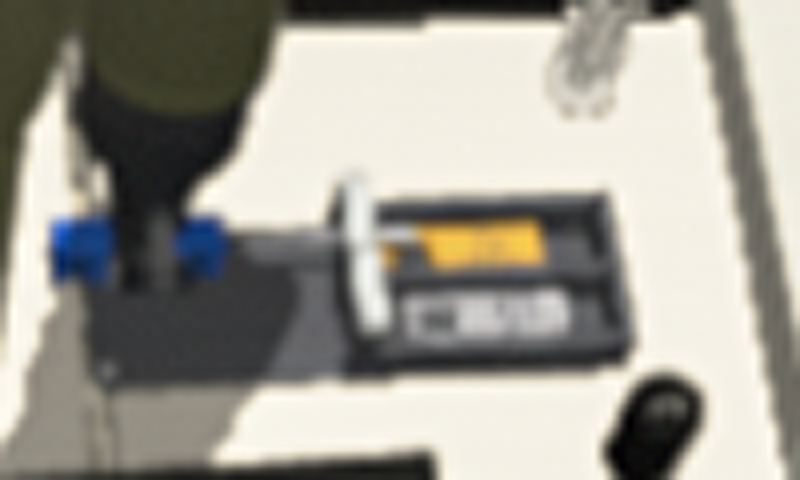

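>>> arm_command([
  {"jaw": 0.01,"travel": [-0.005,0,0],"spin": 0},
  {"jaw": 0.01,"travel": [-0.01,0,0],"spin": 0},
  {"jaw": 0.01,"travel": [-0.016,0,0],"spin": 0},
  {"jaw": 0.01,"travel": [-0.022,0,0],"spin": 0},
  {"jaw": 0.01,"travel": [-0.028,0,0],"spin": 0},
  {"jaw": 0.01,"travel": [-0.034,0,0],"spin": 0},
  {"jaw": 0.01,"travel": [-0.034,0,0],"spin": 0},
])

```text
t: 8.22
eef_pos: [0.57, -0.177, 0.0152]
tool_rot: [0.503, -0.502, 0.498, -0.497]
wrist_force: [-0.2, 0.5, -0.9]
grip_width: 0.0188
```

```bash
python3 - <<'E'
from h import *
s=state();print(s['eef_pos'],s['wrist_force'],s['grip_width'])
for n in ['top']:
    c=camera(n)
    u,v=(345,186) if n=='top' else (335,198)
    f=c['frame'][v-30:v+30,u-50:u+50,::-1]; cv2.imwrite(f'pics/{n}8z.png',cv2.resize(f,None,fx=8,fy=8,interpolation=cv2.INTER_CUBIC))
E
```

```text
[ 0.57004391 -0.17702975  0.01522415] [-0.23682244  0.50786088 -0.91368868] 0.018828502817720076
```

View pics/top8z.png

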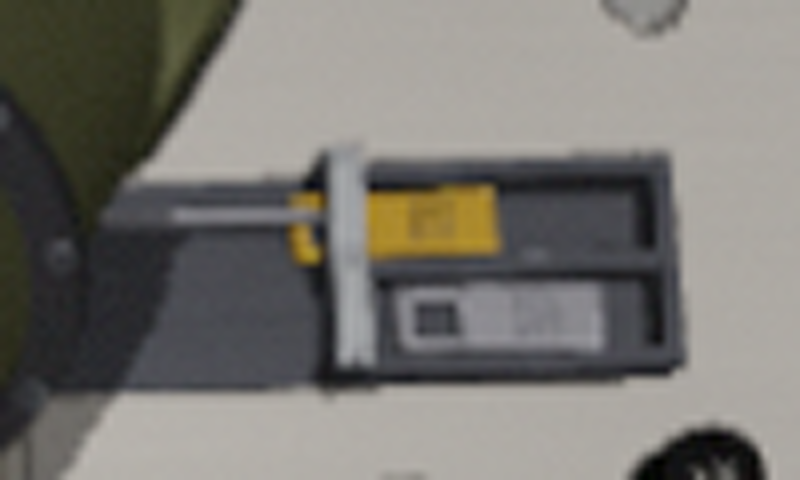

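Bar is coming along (near end now at u≈292 zoomed, ahead of the bridge). Continue the drag.

>>> arm_command([
  {"jaw": 0.01,"travel": [-0.006,0,0],"spin": 0},
  {"jaw": 0.01,"travel": [-0.013,0,0],"spin": 0},
  {"jaw": 0.01,"travel": [-0.021,0,0],"spin": 0},
  {"jaw": 0.01,"travel": [-0.029,0,0],"spin": 0},
  {"jaw": 0.01,"travel": [-0.037,0,0],"spin": 0},
  {"jaw": 0.01,"travel": [-0.045,0,0],"spin": 0},
  {"jaw": 0.01,"travel": [-0.053,0,0],"spin": 0},
  {"jaw": 0.01,"travel": [-0.061,0,0],"spin": 0},
  {"jaw": 0.01,"travel": [-0.069,0,0],"spin": 0},
  {"jaw": 0.01,"travel": [-0.075,0,0],"spin": 0},
  {"jaw": 0.01,"travel": [-0.079,0,0],"spin": 0},
  {"jaw": 0.01,"travel": [-0.079,0,0],"spin": 0},
])

```text
t: 9.27
eef_pos: [0.5693, -0.0988, 0.0152]
tool_rot: [0.502, -0.502, 0.498, -0.497]
wrist_force: [-0.3, -0.2, -0.7]
grip_width: 0.019
```

```bash
python3 - <<'E'
from h import *
s=state();print(s['eef_pos'],s['wrist_force'],s['grip_width'])
for n in ['top','scene']:
    c=camera(n)
    u,v=(325,186) if n=='top' else (315,198)
    f=c['frame'][v-30:v+30,u-50:u+50,::-1]; cv2.imwrite(f'pics/{n}9z.png',cv2.resize(f,None,fx=8,fy=8,interpolation=cv2.INTER_CUBIC))
    if n=='top':
        hsv=cv2.cvtColor(c['frame'],cv2.COLOR_RGB2HSV);m=cv2.inRange(hsv,(18,120,90),(35,255,255));k=np.zeros_like(m);k[170:200,295:375]=255;m&=k
        m=cv2.morphologyEx(m,cv2.MORPH_CLOSE,np.ones((7,7)))
        q=max(cv2.findContours(m,0,1)[0],key=cv2.contourArea);P=ray(c,q.reshape(-1,2),.016)[:,:2]
        print('brass',cv2.minAreaRect((P*1000).astype(np.float32)),P.min(0),P.max(0))
E
```

```text
[ 0.56927775 -0.09884572  0.0151967 ] [-0.26239506 -0.15754736 -0.65934147] 0.018958608861348522
brass ((568.4598388671875, -259.0643615722656), (74.37818145751953, 24.08730125427246), 89.27848815917969) [ 0.55610554 -0.29636411] [ 0.58048057 -0.22172674]
```

View pics/top9z.png

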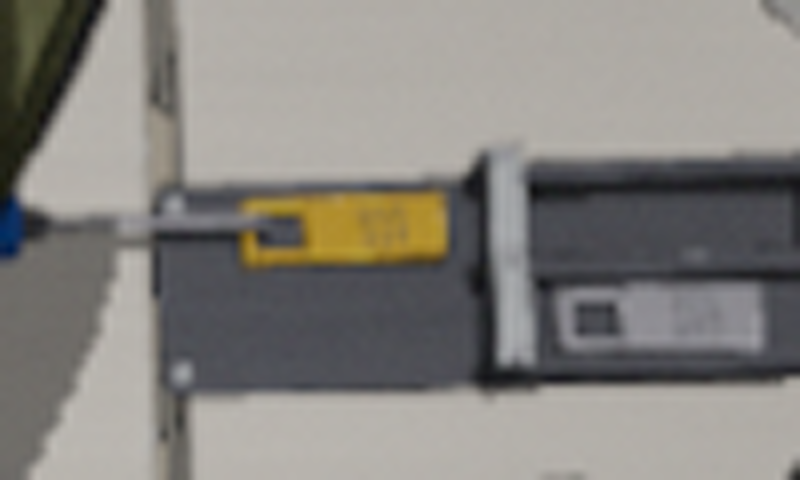

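View pics/scene9z.png

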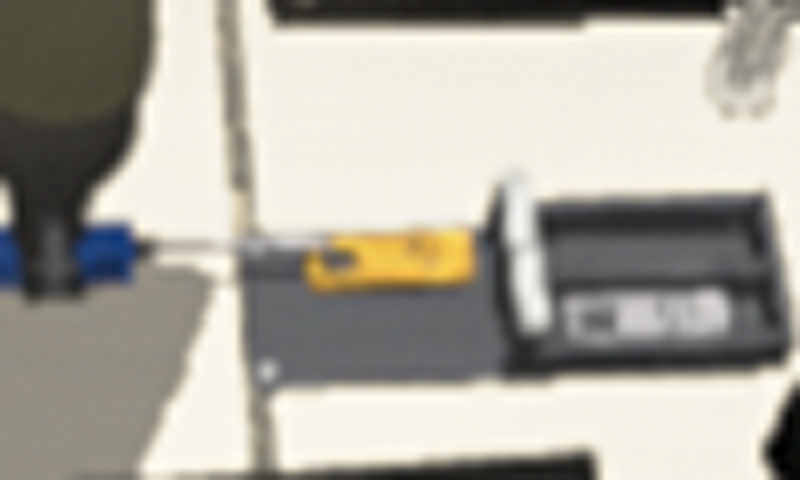

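>>> arm_command([
  {"jaw": 0.01,"travel": [0.003,0,0],"spin": 0},
  {"jaw": 0.01,"travel": [0.003,-0.006,0],"spin": 0},
  {"jaw": 0.01,"travel": [0.003,-0.014,0],"spin": 0},
  {"jaw": 0.01,"travel": [0.003,-0.03,0],"spin": 0},
  {"jaw": 0.01,"travel": [0.003,-0.05,0],"spin": 0},
  {"jaw": 0.01,"travel": [0.003,-0.065,0],"spin": 0},
  {"jaw": 0.01,"travel": [0.003,-0.065,0],"spin": 0},
])

```text
t: 9.95
eef_pos: [0.5712, -0.1043, 0.0841]
tool_rot: [0.503, -0.501, 0.497, -0.5]
wrist_force: [1.0, -0.9, -1.0]
grip_width: 0.0189
```

>>> arm_command([
  {"jaw": 0.01,"travel": [0.008,0,-0.015],"spin": -1},
  {"jaw": 0.01,"travel": [0.024,0,-0.045],"spin": -2},
  {"jaw": 0.01,"travel": [0.04,0,-0.075],"spin": -3},
  {"jaw": 0.01,"travel": [0.056,0,-0.105],"spin": -3},
  {"jaw": 0.01,"travel": [0.07,0,-0.128],"spin": -3},
  {"jaw": 0.01,"travel": [0.077,0,-0.137],"spin": -3},
  {"jaw": 0.01,"travel": [0.077,0,-0.137],"spin": -3},
  {"jaw": 0.01,"travel": [0.077,0,-0.137],"spin": -3},
])

```text
t: 10.62
eef_pos: [0.4335, -0.1817, 0.0805]
tool_rot: [0.515, -0.514, 0.485, -0.485]
wrist_force: [0.6, 0.5, -1.3]
grip_width: 0.019
```

```bash
python3 - <<'E'
from h import *
s=state();print(s['eef_pos'],s['tool_rot'],s['wrist_force'],s['grip_width'])
for n in ['top','scene']:
    c=camera(n); u,v=(320,205)
    f=c['frame'][v-45:v+45,u-60:u+60,::-1]; cv2.imwrite(f'pics/{n}10z.png',cv2.resize(f,None,fx=6,fy=6,interpolation=cv2.INTER_CUBIC))
E
```

```text
[ 0.43347649 -0.18169438  0.08052156] [ 0.51470073 -0.51421093  0.48481817 -0.48540871] [ 0.63478497  0.50359039 -1.29806262] 0.019019810577817754
```

View pics/top10z.png

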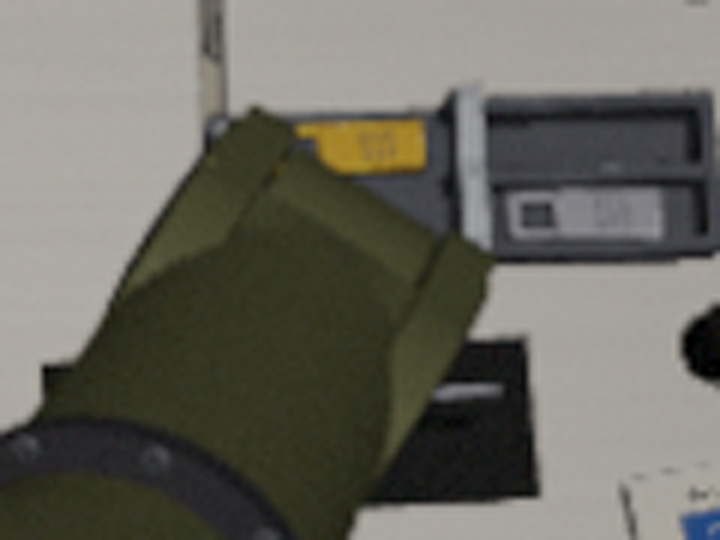

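View pics/scene10z.png

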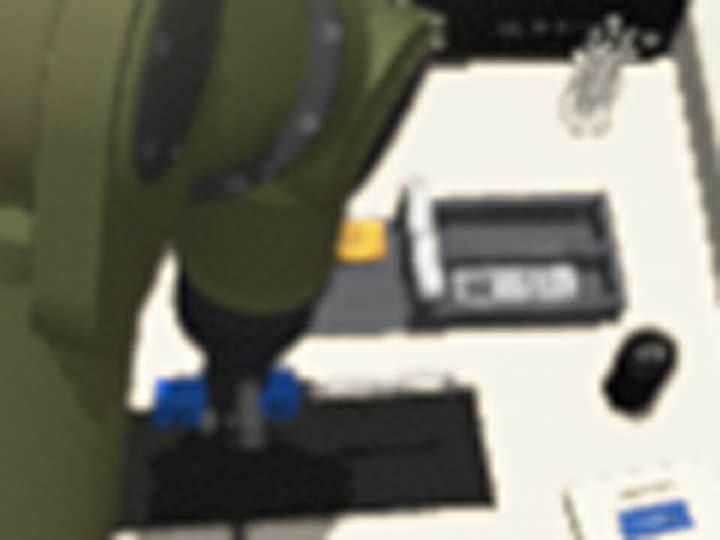

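>>> arm_command([
  {"jaw": 0.01,"travel": [0,0.02,-0.002],"spin": 0},
  {"jaw": 0.01,"travel": [0,0.04,-0.002],"spin": 0},
  {"jaw": 0.01,"travel": [0,0.055,-0.002],"spin": 0},
  {"jaw": 0.01,"travel": [0,0.064,-0.002],"spin": 0},
  {"jaw": 0.01,"travel": [0,0.068,-0.002],"spin": 0},
  {"jaw": 0.01,"travel": [0,0.07,-0.002],"spin": 0},
  {"jaw": 0.01,"travel": [0,0.07,-0.002],"spin": 0},
  {"jaw": 0.01,"travel": [0,0.07,-0.002],"spin": 0},
])

```text
t: 11.38
eef_pos: [0.4314, -0.1815, 0.0108]
tool_rot: [0.515, -0.515, 0.484, -0.485]
wrist_force: [0.3, 0.0, -0.9]
grip_width: 0.0188
```

>>> arm_command([
  {"jaw": 0.01,"travel": [0,0.001,0],"spin": 0},
  {"jaw": 0.01,"travel": [0,0.002,0],"spin": 0},
  {"jaw": 0.01,"travel": [0,0.002,0],"spin": 0},
  {"jaw": 0.01,"travel": [0,0.002,0],"spin": 0},
])

```text
t: 11.72
eef_pos: [0.4314, -0.1817, 0.009]
tool_rot: [0.515, -0.515, 0.484, -0.485]
wrist_force: [1.0, 0.8, 5.8]
grip_width: 0.019
```

Contact with the mat (+5.8 N). Open, then rise.

>>> arm_command([
  {"jaw": 0.03,"travel": [0,0,0],"spin": 0},
  {"jaw": 0.045,"travel": [0,0,0],"spin": 0},
  {"jaw": 0.06,"travel": [0,0,0],"spin": 0},
  {"jaw": 0.06,"travel": [0,0,0],"spin": 0},
  {"jaw": 0.06,"travel": [0,0,0],"spin": 0},
  {"jaw": 0.06,"travel": [0,-0.02,0],"spin": 0},
  {"jaw": 0.06,"travel": [0,-0.05,0],"spin": 0},
  {"jaw": 0.06,"travel": [0,-0.085,0],"spin": 0},
  {"jaw": 0.06,"travel": [-0.02,-0.12,0],"spin": 0},
  {"jaw": 0.06,"travel": [-0.04,-0.15,0],"spin": 0},
  {"jaw": 0.06,"travel": [-0.06,-0.18,0],"spin": 0},
  {"jaw": 0.06,"travel": [-0.08,-0.2,0],"spin": 0},
])

```text
t: 12.72
eef_pos: [0.4263, -0.1012, 0.2109]
tool_rot: [0.515, -0.514, 0.484, -0.486]
wrist_force: [1.3, 0.2, 1.0]
grip_width: 0.06
```

>>> arm_command([
  {"jaw": 0.06,"travel": [-0.03,0,0],"spin": 0},
  {"jaw": 0.06,"travel": [-0.06,0,0],"spin": 0},
  {"jaw": 0.06,"travel": [-0.09,0,-0.01],"spin": 0},
  {"jaw": 0.06,"travel": [-0.12,0,-0.02],"spin": 0},
  {"jaw": 0.06,"travel": [-0.13,0,-0.02],"spin": 0},
  {"jaw": 0.06,"travel": [-0.13,0,-0.02],"spin": 0},
  {"jaw": 0.06,"travel": [-0.13,0,-0.02],"spin": 0},
])

```text
t: 13.3
eef_pos: [0.3983, 0.0271, 0.2083]
tool_rot: [-0.515, 0.515, -0.484, 0.484]
wrist_force: [-0.7, -0.3, -0.0]
grip_width: 0.0601
```

```bash
python3 - <<'E'
from m import *
s=state();print(s['eef_pos'],s['wrist_force'],s['t'])
c=camera('top'); save(c,'top11.png')
f=c['frame'][165:255,255:410,::-1];cv2.imwrite('pics/top11z.png',cv2.resize(f,None,fx=5,fy=5,interpolation=cv2.INTER_CUBIC))
w=wristRt(camera('wrist'),s);save(w,'w11.png')
hsv=cv2.cvtColor(c['frame'],cv2.COLOR_RGB2HSV);m=cv2.inRange(hsv,(18,120,90),(35,255,255));k=np.zeros_like(m);k[170:200,295:375]=255;m&=k
m=cv2.morphologyEx(m,cv2.MORPH_CLOSE,np.ones((7,7)))
q=max(cv2.findContours(m,0,1)[0],key=cv2.contourArea);P=ray(c,q.reshape(-1,2),.016)[:,:2]
print('brass',cv2.minAreaRect((P*1000).astype(np.float32)))
try:
    b,q=pickmeas(c,(260,212,325,245),.035);P=ray(c,q.reshape(-1,2),.035)[:,:2];print('handle',cv2.minAreaRect((P*1000).astype(np.float32)))
except Exception as e: print(e)
for uv in [(292,231),(290,231),(296,231),(325,183),(335,183)]:
    u,v=uv;n=cv2.undistortPoints(np.array([[[u,v]]],float),K(c),np.array(c['D']))[0,0]
    print(uv,((np.array([n[0],n[1],1])*c['depth'][v,u]-c['t'])@np.array(c['R'])).round(4))
E
```

```text
[0.3982913  0.02711887 0.20832193] [-0.74731595 -0.33147149 -0.03739817] 13.3
brass ((568.4605712890625, -259.0643615722656), (74.37787628173828, 24.086814880371094), 89.27766418457031)
handle ((429.9860534667969, -181.6650848388672), (21.836158752441406, 81.29039001464844), 3.629733085632324)
(292, 231) [ 0.4296 -0.1791  0.03  ]
(290, 231) [ 0.4295 -0.1732  0.0322]
(296, 231) [ 0.429  -0.1901  0.0345]
(325, 183) [ 0.5717 -0.2818  0.0132]
(335, 183) [ 0.5736 -0.3134  0.0023]
```

View pics/top11z.png

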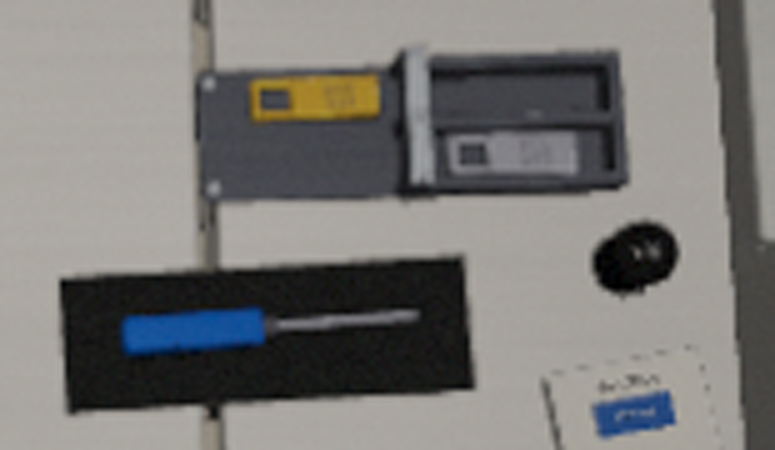

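View pics/w11.png

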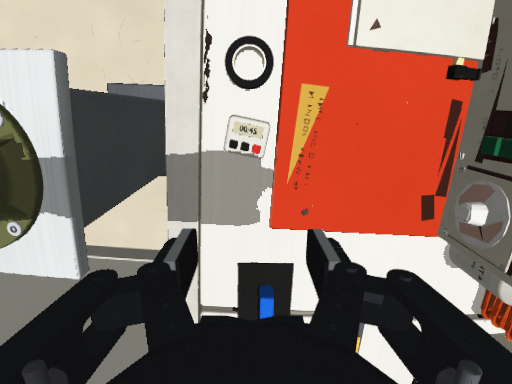

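```bash
python3 -c "
from bench import *
print(hand_in())"
```

```text
the job is handed in; nothing more can be done
None
```

I dragged the brass bar out of its slot by the eye with the hooked pick. It now lies flat on the apron, the pick is back on the mat, and the job is handed in. No verdict was reported.

- **Brass bar:** the far end is about 9–10 mm clear of the slot mouths, measured from the top camera. The bar did not move when I unhooked the pick.
- **Pick:** the handle's top reads 30–34 mm above the worktop and should be 35 mm, so it is flat within the camera's accuracy. The butt and prong are at least about 25 mm inside the mat's outline.
- **Steel bar and bystanders:** the steel bar looked unmoved in the last picture. So did the canister and lens tissue beside the rack. I did not measure the other bystanders individually, but the arm stayed clear of them.
- **Forces and time:** the wrist force readings stayed at or below about 7 N, and the robot's clock read about 13 s at the last check.
- **One disagreement:** before the drag, the two cameras differed by about 4–5 mm on the eye's position. I used the top view, and the prong went in without contact force.

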